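# Let the blue pulley find its heavy side on the balancing rollers

### The job

Check the blue pulley for balance: lift it out of its wooden cradle, lay its shaft on the steel rollers of the balancing stand so that both ends of the shaft are carried and the pulley stands midway between the two roller pairs, and let go. Wait until it has turned its heavy side (the brass plug) to the bottom and come to rest, and leave it there untouched. Leave the green pulley in its cradle.

Things in the scene. Friction and masses are not known exactly. Their poses are not given: they have to be found in the camera images.
- blue_pulley: Blue pulley, 0.7 kg: disc 96 mm across, 22 mm thick, flat faces, on the middle of a 16 mm shaft 130 mm long. Origin on the shaft axis, mid-disc; y along the shaft, z pointing away from the heavy brass plug (22 mm wide, 26.5 mm off axis). Starts in a cradle, shaft level at z = 66 mm, held by friction, plug not down. Can be pinched from above across its faces near the top of the rim (z = 114 mm).
- green_pulley: A bystander that must stay in its cradle: a pulley of the same size and shape, painted green. Origin and axes as for the blue one. Both cradles are alike, wooden and fixed, with two V posts (70 mm top height, 14 mm thick) 43 to 57 mm to either side of the disc's middle.
- roller_stand: Balancing stand, fixed: dark base plate 96 x 150 x 12 mm, origin at the middle of its underside, z up. Four free steel rollers, 26 mm across, 14 mm wide, axes along y, at x = +-16, y = +-50, z = 56 mm, each on a dark ear just outside it (y = +-58 to 65, top z = 63 mm). The shaft lies along y in the dips between rollers, the disc midway, open space below it.
- rollers_seat (a point): Where a pulley's origin lies when its shaft rests on all four rollers: over the middle of the stand, 69.6 mm above the bench; axes as the stand's. A pulley let go here swings like a pendulum and comes to rest with its plug down within about 5 s.

How it is judged (in metres and radians):
On the way:
1. the blue pulley is lifted clear of its cradle (height (world z) of blue_pulley above 0.09 m), for 0.1 s.
At the end, for the whole second after the job is handed in: The blue pulley rests on the four rollers: its origin within 14 mm horizontally and 6 mm in height of the seat point, its shaft along the stand within 9 degrees, its brass plug at the bottom within 15 degrees, at rest (below 0.3 rad/s); the green pulley is within 20 mm of where it was (horizontal distance between blue_pulley and rollers_seat below 0.014 m and z of blue_pulley in the frame of rollers_seat between -0.006 and 0.006 m and angle between the y axis of blue_pulley and the y axis of roller_stand, either way round below 0.15 rad and angle between blue_pulley's own z axis and vertical below 0.26 rad and angular speed of blue_pulley below 0.3 rad/s and distance of green_pulley from where it was at the start of the episode below 0.02 m); the robot touches nothing.
It fails at once if the green pulley is taken or pushed more than 20 mm from its place (distance of green_pulley from where it was at the start of the episode above 0.02 m).
It also fails if it takes over 48 s, if anything falls off the work surface, if the arm or the gripper's body presses on something with over 40 N, if the wrist force passes 120 N, or if a joint passes its speed limit or range.

### The arm

A 6-joint arm with a two-finger parallel gripper is mounted at the origin on a cart in front of the work surface, level with it; the furniture and walls round the work are solid. World frame = base frame: x ahead of the robot, y to its left, z up, the work surface at z = 0. Lengths are in m, angles in degrees, forces in N, time in s.
With the tool pointing down it reaches from about 0.4 to 0.825 m from the base axis. Payload 7 kg.
Tool frame: the origin (TCP) lies where the fingers leave the gripper's body, on its centre line; the fingertips stand 66 mm ahead of it and the grasp point (between the pads) lies 47 mm ahead of it; z points along the fingers, y is the direction in which the jaws open and shut (so a half turn about z gives the same grasp; the last joint's range is limited). The gripper opens to 88 mm and grips with 3 to 60 N. Pads are 19 mm wide; open, the fingers measure 130 mm over their backs; the gripper's body (78 mm by 193 mm) begins 47 mm behind the grasp point.
Start: joints at [85.72, 20.546, 0.682, 0, -70.136, -16.507], TCP at [0.24, 0.631, 0.292] pointing down, gripper open.
Joint ranges: [-176.03, 176.03], [-82.01, 121.73], [-58.28, 71.71], [-173.87, 95.51], [-174.79, -0.11], [-173.66, 173.66]. Speed limits (degrees/s): [136.94, 136.94, 172.46, 180, 180, 180].

### API

Orientations are given as [roll, pitch, yaw] about the fixed x, y, z axes, in that order (R = Rz(yaw) Ry(pitch) Rx(roll)).
In Python, from plant import get_obs, snapshot, close_job gives the robot as it stands.
- The arm moves only by the tool play_rows, never from a script. Its argument "series" is a list of rows, each a list of 5 numbers: the opening in per cent of the stroke, from 0 (shut) to 100 (fully open), then the shift along the tool's x, y, z in m, then the turn about the tool's z in degrees. In form: [[jaw, dx, dy, dz, spin], ...]. A call has 1 to 10 rows; each row is the pose to reach, as a shift and turn from the pose commanded when the call began, along the tool's axes at that moment; what a row does not reach only later rows make up. A row lasts 1/10 s, in which the tool goes at most 50 mm and 8.59 degrees, less where a joint would pass 70% of its speed; a pose out of reach is approached as far as the arm can. A call with a gripper value outside its range is refused whole. The fingers move at their own pace and stop on an object; the grip force is fixed at half the most. Time passes only in rows, so rows that repeat a pose let the fingers close. It gives the time, the measured TCP pose, the force and the opening at its end, in the units of the state.
- get_obs(): the state, without advancing time (a new reading comes with each control period).
- snapshot(name): name is "side" or "top" or "wrist"; returns a dict with "frame" (384x512x3 uint8, red, green, blue), "z_map" (384x512 float32, m along the optical axis (not along the pixel's ray), 0 where there is no reading), "mtx" (3x3 intrinsics, pixels), "D" ([k1, k2, p1, p2, k3] as OpenCV has them; the pictures are not rectified), "camera_from_world" (4x4, takes a point from world to camera coordinates); the wrist camera has in their place "tool_from_camera" (4x4, takes a point from camera to tool coordinates, whose origin is the TCP and whose axes are the flange's). Camera axes: x right, y up, looking along -z (the intrinsics and any distortion apply to the point x, -y, -z); pixel columns grow to the right and rows downward; lengths in m; the calibration is good to about 2 mm. A picture is of the moment at which its call begins: read the wrist's pose just before it.
- close_job(): hands the job in, once; it reports no verdict.
The state is a dict: "clock": time; "joint_pos": joint angles; "qvel": joint speeds; "tau": joint torques, N m; "tool_pos": TCP position; "orientation": TCP orientation; "force": force on the tool from outside, world axes, zero at the start; "moment": the same for the moment, N m; "opening": finger opening in m.
Only numpy, scipy, OpenCV 4.12 (cv2) and the standard library are available. Lean on these libraries where they do the work, as an engineer would, in place of code of your own. Each camera call takes 0.05 s, during which the arm holds its last target.

## Working session

There is one attempt and no reset: what is moved stays moved. The work goes in short steps, Python scripts to look and compute and a tool call to move; the robot and the scene stay as the last step left them, time stands still between calls to the robot, and variables do not carry over. Pictures are saved under pics/ and viewed, and the job is handed in when it is done.

Besides the shell and the picture viewer there is one more tool, called after "Emit:" by a JSON object that holds its "fn" and its "kwargs", one argument or row to a line. play_rows: Moves the arm, as the interface text tells. Its arguments: {"type":"object","properties":{"series":{"type":"array"}},"required":["series"]}

```bash
mkdir -p pics; ls; python3 - <<'E'
from plant import *
import cv2,numpy as np,pickle
print(get_obs())
for n in ["top","side","wrist"]:
    s=snapshot(n); pickle.dump(s,open(n+".pkl","wb"))
    cv2.imwrite(f"pics/{n}0.png",s["frame"][:,:,::-1])
    print(n,s["mtx"],s["D"],s.get("camera_from_world",s.get("tool_from_camera")))
E
```

```text
pics
{'clock': 0.0, 'joint_pos': array([ 8.57220949e+01,  2.05923015e+01,  6.32447294e-01, -2.13245618e-02,
       -7.01357324e+01, -1.65063666e+01]), 'qvel': array([-0.02765475,  0.10548741, -0.0377977 ,  0.02705467, -0.00244465,
        0.08002617]), 'tau': array([-9.27269211e-04, -5.82720459e+01,  2.93044746e+01,  6.99720070e+00,
        7.10932160e-03, -1.53370070e-04]), 'tool_pos': array([0.23940402, 0.63069815, 0.29119895]), 'orientation': array([ 1.79902657e+02, -7.94100218e-03, -2.07915276e+01]), 'force': array([-0.58008261,  0.2427282 ,  0.38473411]), 'moment': array([0.01440805, 0.0169015 , 0.02067751]), 'opening': 0.08759142448604737}
top [[448.09438925   0.         252.74887331]
 [  0.         448.09438925 195.10819343]
 [  0.           0.           1.        ]] [-0.07462119  0.          0.          0.          0.        ] [[-0.02173372 -0.99961439 -0.01728323  0.0677829 ]
 [ 0.99561776 -0.0232131   0.09058929 -0.52995019]
 [-0.09095556 -0.01523865  0.99573835 -0.89122544]
 [ 0.          0.          0.          1.        ]]
side [[352.73740767   0.         258.06735462]
 [  0.         352.73740767 195.82287647]
 [  0.           0.           1.        ]] [0.03358692 0.         0.         0.         0.        ] [[-0.89289606  0.45003435 -0.01434239  0.45634582]
 [-0.29833225 -0.56745102  0.76746154  0.11799393]
 [ 0.33724545  0.68954218  0.64093454 -1.1247686 ]
 [ 0.          0.          0.          1.        ]]
wrist [[266.72463447   0.         256.13510906]
 [  0.         266.72463447 189.58764216]
 [  0.           0.           1.        ]] [-0.04231906  0.          0.          0.          0.        ] [[-6.44424833e-06  9.68407361e-01  2.49373580e-01  6.62016916e-02]
 [ 9.99999938e-01 -8.18344204e-05  3.43634249e-04  5.49678425e-04]
 [ 3.53185279e-04  2.49373567e-01 -9.68407300e-01 -9.34801920e-02]
 [ 0.00000000e+00  0.00000000e+00  0.00000000e+00  1.00000000e+00]]
```

View pics/top0.png

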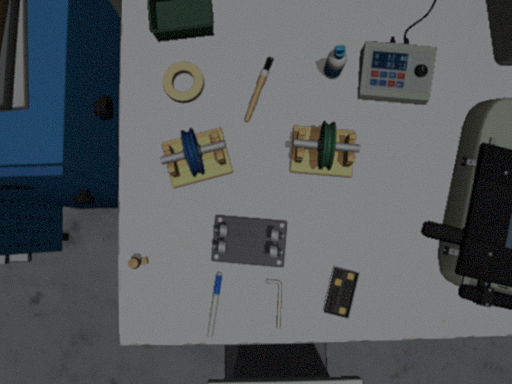

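View pics/side0.png

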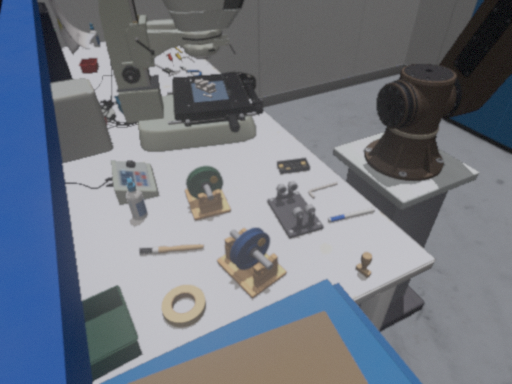

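View pics/wrist0.png

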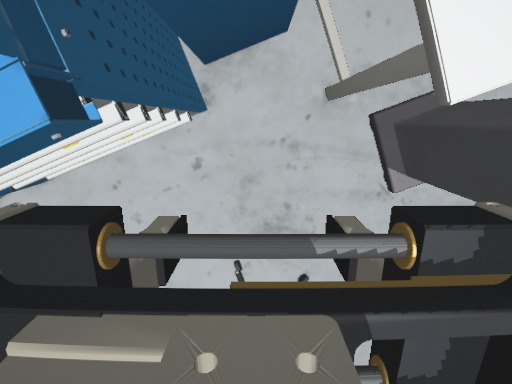

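Top view: blue pulley near (193,150), green near (326,147), stand near (249,241). Next I'll measure them using the depth map.

```bash
cat > h.py <<'E'
import numpy as np,cv2,pickle
def cloud(s,T=None):
    h,w=s["z_map"].shape
    u,v=np.meshgrid(np.arange(w),np.arange(h))
    p=cv2.undistortPoints(np.stack([u,v],-1).reshape(-1,1,2).astype(np.float64),s["mtx"],s["D"]).reshape(h,w,2)
    z=s["z_map"].astype(float)
    P=np.stack([p[...,0]*z,-p[...,1]*z,-z,np.ones_like(z)],-1)
    M=np.linalg.inv(s["camera_from_world"]) if T is None else T
    return (P@M.T)[...,:3]
def proj(s,X):
    c=np.c_[X,np.ones(len(X))]@s["camera_from_world"].T
    q=np.stack([c[:,0],-c[:,1],-c[:,2]],-1)
    return cv2.projectPoints(q,np.zeros(3),np.zeros(3),s["mtx"],s["D"])[0].reshape(-1,2)
E
python3 - <<'E'
from h import *
for n in ["top","side"]:
    s=pickle.load(open(n+".pkl","rb")); P=cloud(s); hsv=cv2.cvtColor(s["frame"],cv2.COLOR_RGB2HSV)
    H,S,V=[hsv[...,i].astype(int) for i in range(3)]
    ok=(s["z_map"]>0)&(P[...,0]>.2)&(P[...,0]<.95)&(P[...,1]>-.3)&(P[...,1]<.4)&(P[...,2]>.02)&(P[...,2]<.13)
    tb=(s["z_map"]>0)&(np.abs(P[...,0]-.5)<.2)&(np.abs(P[...,1])<.2)&(abs(P[...,2])<.02)
    print(n,"table z",np.median(P[tb][:,2]))
    for c,m in dict(blue=(H>100)&(H<128)&(S>110),green=(H>50)&(H<95)&(S>70)).items():
        q=P[ok&m]; 
        if n=="top": q=q[np.hypot(*(q[:,:2]-np.median(q[:,:2],0)).T)<.07]
        print(c,len(q),np.median(q,0),q.min(0),q.max(0))
    # stand region
    m=ok&(P[...,2]>.05)&(P[...,2]<.085)&(S<70)
    nl,lab,st,cen=cv2.connectedComponentsWithStats(m.astype(np.uint8))
    for i in range(1,nl):
        if st[i,4]>8:
            q=P[lab==i]; print(i,st[i],cen[i].round(),q.mean(0).round(4),q.min(0).round(4),q.max(0).round(4))
s=pickle.load(open("top.pkl","rb"))
cv2.imwrite("pics/topcrop.png",cv2.resize(s["frame"][110:280,140:370,::-1],None,fx=3.4,fy=3.4,interpolation=cv2.INTER_CUBIC))
s=pickle.load(open("side.pkl","rb"))
cv2.imwrite("pics/sidecrop.png",cv2.resize(s["frame"][150:300,170:340,::-1],None,fx=4,fy=4,interpolation=cv2.INTER_CUBIC))
E
```

```text
top table z 0.001271099082991889
blue 1156 [0.73738196 0.3799774  0.08177602] [0.66939974 0.34648784 0.02045332] [0.80900834 0.38256251 0.12991044]
green 485 [ 0.62004374 -0.08881126  0.10621995] [ 0.58608762 -0.1037335   0.03163277] [ 0.66384113 -0.07629115  0.11747665]
1 [147   0   7  33  51] [149.  15.] [0.9104 0.2643 0.0601] [0.8713 0.2541 0.0562] [0.9446 0.2685 0.0642]
2 [210   0   5  27  51] [212.  13.] [0.9092 0.1317 0.0593] [0.8812 0.1277 0.0504] [0.9383 0.1355 0.063 ]
27 [363  41  62  37 945] [397.  53.] [ 0.8148 -0.246   0.0581] [ 0.763  -0.3     0.0501] [ 0.8404 -0.1775  0.0648]
28 [327  49  20  21 213] [336.  61.] [ 0.7907 -0.1161  0.0754] [ 0.7793 -0.1379  0.0517] [ 0.8147 -0.1012  0.0849]
33 [93 96 13 18 93] [100. 104.] [0.7209 0.3624 0.0619] [0.7029 0.3499 0.0508] [0.7399 0.3805 0.0689]
35 [102 104   7  13  19] [106. 111.] [0.7082 0.3514 0.0572] [0.6989 0.3475 0.0507] [0.7241 0.3597 0.0641]
50 [293 139  30  11 228] [308. 143.] [ 0.6258 -0.0543  0.0734] [ 0.6142 -0.0815  0.0617] [ 0.6368 -0.0262  0.0848]
52 [197 141  28  18 225] [210. 147.] [0.6227 0.1366 0.0733] [0.602
[... 424 characters left out ...]
8] [0.4472 0.1067 0.0542] [0.4729 0.131  0.0718]
70 [271 229  13  14 126] [276. 235.] [0.4486 0.0123 0.0653] [ 0.4354 -0.002   0.054 ] [0.4609 0.0218 0.0719]
71 [213 241  14  13 134] [220. 247.] [0.4283 0.1206 0.0652] [0.4163 0.1101 0.0504] [0.4398 0.135  0.0719]
72 [269 245  13  14 127] [274. 252.] [0.4163 0.0165 0.0653] [0.4046 0.0027 0.0507] [0.4299 0.0265 0.0713]
73 [128 257   6   9  12] [130. 260.] [0.4052 0.3011 0.056 ] [0.3959 0.2948 0.0515] [0.4114 0.3047 0.0586]
side table z 0.001362505390178903
blue 2 [ 0.8000701  -0.10978734  0.1225364 ] [ 0.79904949 -0.11182402  0.12151901] [ 0.80109072 -0.10775066  0.1235538 ]
  return _methods._mean(a, axis=axis, dtype=dtype,
  ret = um.true_divide(
Traceback (most recent call last):
ValueError: zero-size array to reduction operation minimum which has no identity
```

```bash
python3 - <<'E'
from h import *
s=pickle.load(open("top.pkl","rb"))
cv2.imwrite("pics/topcrop.png",cv2.resize(s["frame"][110:280,140:370,::-1],None,fx=3.4,fy=3.4,interpolation=cv2.INTER_CUBIC))
P=cloud(s);hsv=cv2.cvtColor(s["frame"],cv2.COLOR_RGB2HSV)
H,S,V=[hsv[...,i].astype(int) for i in range(3)]
def inbox(c,r=.085): return (s["z_map"]>0)&(np.hypot(P[...,0]-c[0],P[...,1]-c[1])<r)
for nm,c,m in [("blue",(.613,.173),(H>100)&(H<128)&(S>100)),("green",(.62,-.09),(H>50)&(H<95)&(S>70))]:
    q=P[inbox(c)&m&(P[...,2]>.085)]
    print(nm,len(q),q.mean(0).round(4),q.min(0).round(4),q.max(0).round(4))
    a=cv2.fitLine(q[:,:2].astype(np.float32),cv2.DIST_HUBER,0,.01,.01).ravel(); print(" disc line",a,"angle of perp",np.degrees(np.arctan2(a[1],a[0])))
    t=P[inbox(c,.075)&(S<70)&(P[...,2]>.06)&(P[...,2]<.09)]
    a=cv2.fitLine(t[:,:2].astype(np.float32),cv2.DIST_HUBER,0,.01,.01).ravel()
    k=(t[:,:2]-a[2:])@a[:2]; lo,hi=np.percentile(k,[.5,99.5])
    print(" shaft ang",np.degrees(np.arctan2(a[1],a[0]))," ends",a[2:]+lo*a[:2],a[2:]+hi*a[:2],"mid",a[2:]+(lo+hi)/2*a[:2],hi-lo,"z95",np.median(t[:,2]))
m=inbox((.438,.0665),.12)&(P[...,2]>.006)
t=P[m&(P[...,2]<.02)]
r=cv2.minAreaRect((P[m&(P[...,2]<.085)][:,:2]*1000).astype(np.float32)); print("stand",r)
s=pickle.load(open("side.pkl","rb"))
Q=proj(s,np.array([[.613,.173,.066],[.438,.0665,.07],[.62,-.09,.066]])); print(Q)
P2=cloud(s)
for u,v in Q.astype(int): print(P2[v,u],s["z_map"][v,u])
cv2.imwrite("pics/sidecrop.png",cv2.resize(s["frame"][150:300,170:340,::-1],None,fx=4,fy=4,interpolation=cv2.INTER_CUBIC))
E
```

```text
blue 450 [0.6102 0.1702 0.1048] [0.573  0.1529 0.0852] [0.6573 0.1888 0.1169]
 disc line [0.97116995 0.23838823 0.610221   0.17017595] angle of perp 13.791431
 shaft ang -76.53762  ends [0.59890955 0.23326686] [0.62846394 0.10980686] mid [0.61368674 0.17153686] 0.12694814874727145 z95 0.07326240177548093
green 462 [ 0.6175 -0.0899  0.105 ] [ 0.5798 -0.1037  0.0853] [ 0.6633 -0.0762  0.1175]
 disc line [ 0.9932091  -0.11634274  0.6175319  -0.08986402] angle of perp -6.681078
 shaft ang 84.38619  ends [ 0.61524849 -0.15554778] [ 0.62790757 -0.02675996] mid [ 0.62157803 -0.09115387] 0.12940847446799222 z95 0.07300263242473731
stand ((425.1694641113281, 71.78243255615234), (206.00872802734375, 211.19776916503906), 60.679649353027344)
[[251.49204725 248.27569718]
 [295.56294287 194.50460118]
 [205.72491805 182.70853714]]
[0.61952725 0.18505644 0.08225186] 0.73551357
[0.39925465 0.00597575 0.0124565 ] 0.97801745
[ 0.62552216 -0.07606377  0.0798576 ] 0.9150798
```

View pics/topcrop.png

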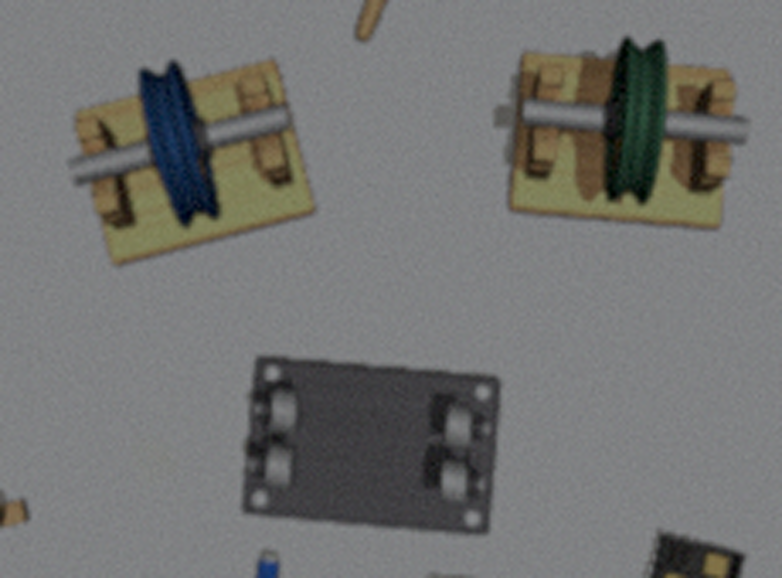

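View pics/sidecrop.png

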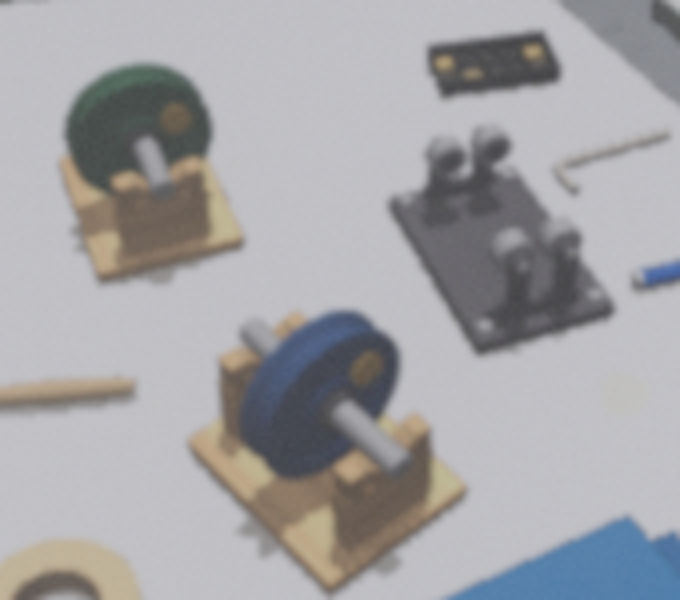

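Emit:
{"fn": "play_rows", "kwargs": {
  "series": [
    [100,0.017,0.01,0,-1.1],
    [100,0.051,0.03,0,-3.4],
    [100,0.09,0.052,0,-6.1],
    [100,0.13,0.076,0,-8.8],
    [100,0.17,0.099,0,-11.4],
    [100,0.21,0.122,0,-14.1],
    [100,0.25,0.146,0,-16.8],
    [100,0.29,0.169,0,-19.5],
    [100,0.33,0.192,0,-22.2],
    [100,0.37,0.215,0,-24.9]
  ]
}}

```text
clock: 1.15
tool_pos: [0.5099, 0.2971, 0.2922]
orientation: [-180.0, 0.0, 4.2]
force: [0.3, 0.4, -0.4]
opening: 0.0877
```

Emit:
{"fn": "play_rows", "kwargs": {
  "series": [
    [100,0.055,0.0,0,-2.7],
    [100,0.085,0.0,0,-5.5],
    [100,0.11,0.0,0,-8.5],
    [100,0.12,0.0,0,-9.5],
    [100,0.12,0.0,0,-9.5],
    [100,0.12,0.0,0,-9.5]
  ]
}}

```text
clock: 1.75
tool_pos: [0.6281, 0.3073, 0.2918]
orientation: [180.0, 0.1, 13.6]
force: [-1.1, 0.6, -0.0]
opening: 0.0876
```

```bash
python3 - <<'E'
from plant import *
from h import *
o=get_obs(); print(o)
for n in ["wrist","top"]:
    s=snapshot(n); pickle.dump((s,o),open(n+"1.pkl","wb"))
    cv2.imwrite(f"pics/{n}1.png",s["frame"][:,:,::-1])
E
```

```text
{'clock': 1.75, 'joint_pos': array([ 4.19834172e+01,  2.28591554e+01,  4.12900913e+00, -1.68357689e-02,
       -7.13215934e+01,  6.15830226e+01]), 'qvel': array([ 6.34690983e-01, -1.14740121e+00, -3.19864976e-01,  1.13994947e-03,
        1.32125784e-01,  1.52175868e-01]), 'tau': array([-6.15100209e-01, -6.03621054e+01,  2.98566520e+01,  7.01449111e+00,
        1.05071822e-01,  5.75595698e-02]), 'tool_pos': array([0.62809778, 0.30730458, 0.29179044]), 'orientation': array([1.79989401e+02, 5.30936356e-02, 1.35610359e+01]), 'force': array([-1.07569399,  0.55879936, -0.03187442]), 'moment': array([-0.07790326, -0.00121984,  0.027722  ]), 'opening': 0.08763951338421978}
```

View pics/wrist1.png

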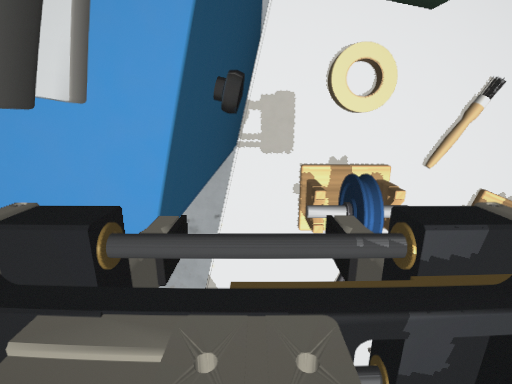

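Emit:
{"fn": "play_rows", "kwargs": {
  "series": [
    [100,-0.015,0.03,0,0],
    [100,-0.03,0.065,0,0],
    [100,-0.045,0.1,0,0],
    [100,-0.047,0.128,0,0],
    [100,-0.047,0.128,0,0],
    [100,-0.047,0.128,0,0],
    [100,-0.047,0.128,0,0]
  ]
}}

```text
clock: 2.55
tool_pos: [0.6129, 0.1726, 0.2926]
orientation: [-180.0, -0.0, 13.6]
force: [-1.0, -0.1, 0.7]
opening: 0.0877
```

```bash
python3 - <<'E'
from plant import *
from h import *
from scipy.spatial.transform import Rotation as R
o=get_obs(); print(o['tool_pos'],o['orientation'])
s=snapshot("wrist"); pickle.dump((s,o),open("wrist2.pkl","wb"))
cv2.imwrite("pics/wrist2.png",s["frame"][:,:,::-1])
T=np.eye(4);T[:3,:3]=R.from_euler('xyz',o['orientation'],degrees=True).as_matrix();T[:3,3]=o['tool_pos']
P=cloud(s,T@s["tool_from_camera"])
hsv=cv2.cvtColor(s["frame"],cv2.COLOR_RGB2HSV);H,S,V=[hsv[...,i].astype(int) for i in range(3)]
m=(s["z_map"]>0)&(H>100)&(H<128)&(S>100)&(np.hypot(P[...,0]-.612,P[...,1]-.172)<.07)&(P[...,2]>.09)
q=P[m];print(len(q),q.mean(0),q.max(0))
a=np.radians(13.6);sh=np.array([-np.sin(a),np.cos(a)]);rd=np.array([np.cos(a),np.sin(a)])
k=(q[:,:2]-[.612,.1715])@sh; print("shaft extent",np.percentile(k,[1,50,99])); k=(q[:,:2]-[.612,.1715])@rd;print("radial",np.percentile(k,[1,50,99]))
l=cv2.fitLine(q[:,:2].astype(np.float32),cv2.DIST_HUBER,0,.01,.01).ravel();print(np.degrees(np.arctan2(l[1],l[0])))
E
```

```text
[0.61292878 0.17263525 0.2925937 ] [-1.79977240e+02 -4.11425337e-02  1.36479624e+01]
1289 [0.61971182 0.17305874 0.10615978] [0.65786165 0.19065615 0.1153685 ]
shaft extent [-1.04327107e-02 -3.37743509e-05  9.65916248e-03]
radial [-0.03353844  0.00942755  0.04305323]
13.436075
```

View pics/wrist2.png

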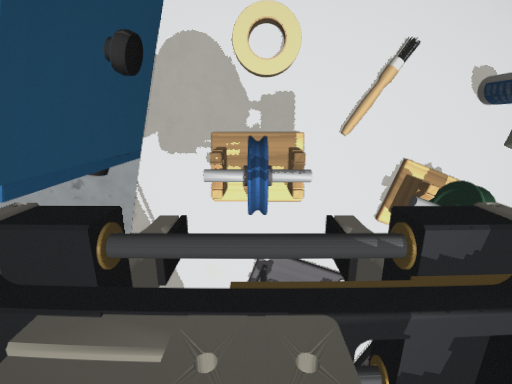

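Wrist view: the disc at (258,176) stands centred between the fingers. I'll descend and grip it.

Emit:
{"fn": "play_rows", "kwargs": {
  "series": [
    [100,0,0.001,0.03,0],
    [100,0,0.001,0.065,0],
    [100,0,0.001,0.095,0],
    [100,0,0.001,0.12,0],
    [100,0,0.001,0.135,0],
    [100,0,0.001,0.144,0],
    [100,0,0.001,0.146,0],
    [100,0,0.001,0.146,0],
    [100,0,0.001,0.146,0]
  ]
}}

```text
clock: 3.5
tool_pos: [0.6141, 0.1714, 0.1472]
orientation: [-180.0, -0.1, 13.6]
force: [-0.6, 0.1, 0.4]
opening: 0.0877
```

Emit:
{"fn": "play_rows", "kwargs": {
  "series": [
    [0,0,0,0,0],
    [0,0,0,0,0],
    [0,0,0,0,0],
    [0,0,0,0,0],
    [0,0,0,0,0],
    [0,0,0,0,0],
    [0,0,0,0,0],
    [0,0,0,0,0]
  ]
}}

```text
clock: 4.3
tool_pos: [0.6135, 0.1709, 0.1461]
orientation: [180.0, 0.0, 13.6]
force: [0.7, -0.8, 0.2]
opening: 0.0293
```

```bash
python3 - <<'E'
from h import *
s,_=pickle.load(open("top1.pkl","rb")); P=cloud(s); hsv=cv2.cvtColor(s["frame"],cv2.COLOR_RGB2HSV)
V=hsv[...,2].astype(int)
# plate: dark blob near stand; cast rays on z=.012
m=np.zeros(V.shape,np.uint8); m[205:280,200:300]=(V[205:280,200:300]<95)
m=cv2.morphologyEx(m,cv2.MORPH_CLOSE,np.ones((9,9)))
c=max(cv2.findContours(m,cv2.RETR_EXTERNAL,cv2.CHAIN_APPROX_NONE)[0],key=cv2.contourArea)
def ray(uv,z):
    p=cv2.undistortPoints(uv.reshape(-1,1,2).astype(float),s["mtx"],s["D"]).reshape(-1,2)
    Ti=np.linalg.inv(s["camera_from_world"]); d=np.c_[p[:,0],-p[:,1],-np.ones(len(p))]@Ti[:3,:3].T; o=Ti[:3,3]
    return (o+d*((z-o[2])/d[:,2])[:,None])[:,:2]
r=cv2.minAreaRect((ray(c,.012)*1000).astype(np.float32)); print("plate",r)
# bright rollers tops
for t in (110,125):
    b=np.zeros(V.shape,np.uint8); b[215:262,207:290]=V[215:262,207:290]>t
    b&=(P[...,2]>.045).astype(np.uint8)
    n,l,st,cen=cv2.connectedComponentsWithStats(b)
    for i in range(1,n):
        if st[i,4]>15: print(t,st[i,4],cen[i],ray(cen[i],.066).round(4), np.median(P[l==i],0).round(4))
E
```

```text
plate ((439.162841796875, 66.87991333007812), (151.05274963378906, 95.73839569091797), 83.8152847290039)
110 29 [222.79310345 230.51724138] [[0.4599 0.1148]] [0.4608 0.1143 0.0693]
110 32 [274.59375 235.03125] [[0.449  0.0146]] [0.4491 0.014  0.0695]
110 29 [221.44827586 246.89655172] [[0.4283 0.118 ]] [0.4282 0.1182 0.069 ]
110 33 [272.96969697 251.57575758] [[0.4172 0.0186]] [0.4167 0.0186 0.0692]
```

Emit:
{"fn": "play_rows", "kwargs": {
  "series": [
    [0,0,0,0,0],
    [0,0,0,0,0],
    [0,0,0,0,0],
    [0,0,0,0,0],
    [0,0,0,0,0]
  ]
}}

```text
clock: 4.8
tool_pos: [0.6136, 0.171, 0.1461]
orientation: [-180.0, -0.0, 13.6]
force: [-0.2, 0.8, -0.1]
opening: 0.0218
```

Emit:
{"fn": "play_rows", "kwargs": {
  "series": [
    [0,0,0,-0.005,0],
    [0,0,0,-0.012,0],
    [0,0,0,-0.022,0],
    [0,0,0,-0.034,0],
    [0,0,0,-0.046,0],
    [0,0,0,-0.056,0],
    [0,0,0,-0.06,0],
    [0,0,0,-0.06,0],
    [0,0,0,-0.06,0],
    [0,0,0,-0.06,0]
  ]
}}

```text
clock: 5.8
tool_pos: [0.6132, 0.1707, 0.2054]
orientation: [180.0, 0.1, 13.6]
force: [-0.2, 0.5, -7.5]
opening: 0.0216
```

```bash
python3 - <<'E'
from plant import *
from h import *
print(get_obs()['tool_pos'],get_obs()['orientation'],get_obs()['force'])
s=snapshot("side"); cv2.imwrite("pics/side3.png",cv2.resize(s["frame"][130:300,150:340,::-1],None,fx=3.4,fy=3.4))
E
```

```text
[0.61316222 0.17071148 0.20543546] [1.79987780e+02 7.17688257e-02 1.36036823e+01] [-0.16666778  0.51594915 -7.47381674]
```

View pics/side3.png

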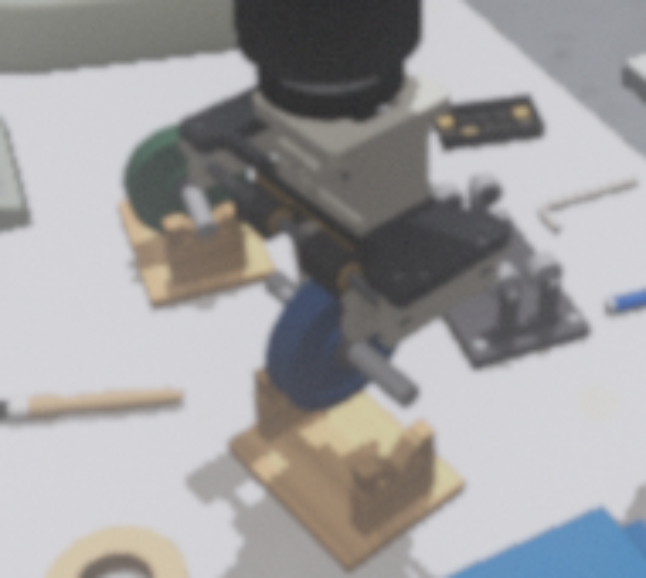

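The pulley is clear of the cradle and the shaft is level. Next: carry it over the stand.

Emit:
{"fn": "play_rows", "kwargs": {
  "series": [
    [0,-0.006,0.002,-0.01,1],
    [0,-0.022,0.007,-0.02,3],
    [0,-0.046,0.014,-0.03,6],
    [0,-0.074,0.023,-0.03,9],
    [0,-0.104,0.032,-0.03,12],
    [0,-0.134,0.042,-0.03,15],
    [0,-0.16,0.05,-0.03,17],
    [0,-0.18,0.056,-0.03,18.8],
    [0,-0.191,0.0595,-0.03,19.6],
    [0,-0.194,0.0605,-0.03,19.8]
  ]
}}

```text
clock: 6.85
tool_pos: [0.4384, 0.0658, 0.2369]
orientation: [-180.0, -0.1, -6.2]
force: [1.0, 1.0, -7.2]
opening: 0.0217
```

Emit:
{"fn": "play_rows", "kwargs": {
  "series": [
    [0,0,0,0,0],
    [0,0,0,0,0],
    [0,0,0,0,0],
    [0,0,0,0,0]
  ]
}}

```text
clock: 7.25
tool_pos: [0.4397, 0.0667, 0.2359]
orientation: [180.0, 0.0, -6.2]
force: [0.1, 0.3, -7.3]
opening: 0.0217
```

```bash
cat > m.py <<'E'
from plant import *
from h import *
from scipy.spatial.transform import Rotation as R
import sys
tag=sys.argv[1]
o=get_obs(); print(o['clock'],o['tool_pos'],o['orientation'],o['opening'])
s=snapshot("wrist"); t=snapshot("top"); sd=snapshot("side")
pickle.dump((s,t,sd,o),open(f"all{tag}.pkl","wb"))
big=np.vstack([np.hstack([s["frame"],t["frame"]])]); 
cv2.imwrite(f"pics/w{tag}.png",s["frame"][...,::-1])
cv2.imwrite(f"pics/t{tag}.png",cv2.resize(t["frame"][130:290,150:350,::-1],None,fx=3.5,fy=3.5))
cv2.imwrite(f"pics/s{tag}.png",cv2.resize(sd["frame"][100:260,200:380,::-1],None,fx=3.5,fy=3.5))
E
python3 m.py 4
```

```text
7.25 [0.43967255 0.06671433 0.235934  ] [ 1.79977219e+02  2.09795624e-02 -6.17620867e+00] 0.021719078726289764
```

View pics/w4.png

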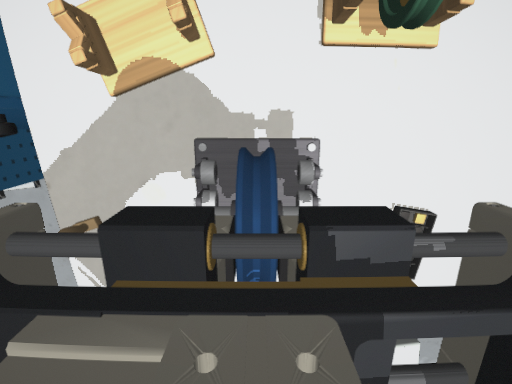

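View pics/t4.png

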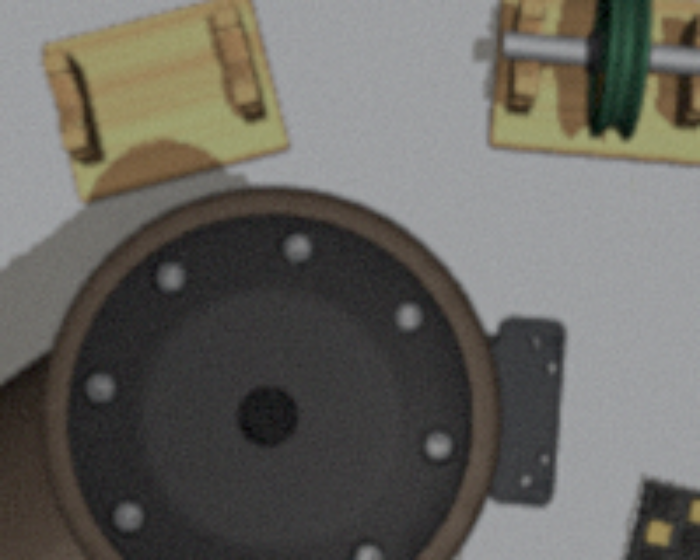

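View pics/s4.png

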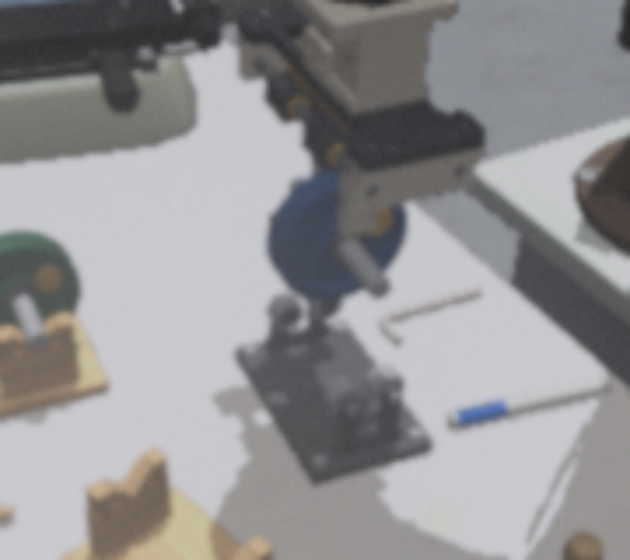

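```bash
python3 - <<'E'
from h import *
from scipy.spatial.transform import Rotation as R
from scipy.optimize import least_squares
s,t,sd,o=pickle.load(open("all4.pkl","rb"))
a=np.radians(-6.2);sh=np.array([-np.sin(a),np.cos(a)]);rd=np.array([np.cos(a),np.sin(a)]);c0=np.array([.439,.0667])
T=np.eye(4);T[:3,:3]=R.from_euler('xyz',o['orientation'],degrees=True).as_matrix();T[:3,3]=o['tool_pos']
for nm,im,P in [("wrist",s,cloud(s,T@s["tool_from_camera"])),("side",sd,cloud(sd))]:
    hsv=cv2.cvtColor(im["frame"],cv2.COLOR_RGB2HSV);H,S,V=[hsv[...,i].astype(int) for i in range(3)]
    near=(im["z_map"]>0)&(np.hypot(P[...,0]-.439,P[...,1]-.0667)<.09)
    q=P[near&(H>100)&(H<128)&(S>90)&(P[...,2]>.09)&(P[...,2]<.23)]
    u=(q[:,:2]-c0)@rd; k=(q[:,:2]-c0)@sh
    print(nm,len(q),"u",np.percentile(u,[1,50,99]).round(4),"k",np.percentile(k,[1,50,99]).round(4),"z",np.percentile(q[:,2],[1,50,99]).round(4))
    r=np.hypot(u,q[:,2]-.1555); print("  max radius",np.percentile(r,[90,99]))
    if nm=="side":
        g=near&(S<60)&(P[...,2]>.135)&(P[...,2]<.175); g=P[g]; ku=(g[:,:2]-c0); kk=ku@sh; uu=ku@rd
        sel=(kk>.02)&(kk<.075)&(abs(uu)<.02); print("  shaft",sel.sum(),np.median(uu[sel]),np.median(g[sel,2]),kk[sel].min(),kk[sel].max())
E
```

```text
wrist 4265 u [-0.0224  0.0239  0.0491] k [-0.0109 -0.0002  0.0106] z [0.1615 0.1949 0.2042]
  max radius [0.05033711 0.05109924]
side 5 u [0.0094 0.0131 0.0169] k [-0.0053 -0.0015  0.0074] z [0.1963 0.1979 0.2024]
  max radius [0.04800397 0.0497772 ]
  shaft 126 0.00561488485563268 0.16197880535308423 0.0205543643899401 0.06560236399170591
```

The shaft is centred along the stand and within about 2 mm across it. I'll lower it onto the rollers.

Emit:
{"fn": "play_rows", "kwargs": {
  "series": [
    [0,-0.0015,0,0.01,0],
    [0,-0.0015,0,0.028,0],
    [0,-0.0015,0,0.046,0],
    [0,-0.0015,0,0.06,0],
    [0,-0.0015,0,0.07,0],
    [0,-0.0015,0,0.077,0],
    [0,-0.0015,0,0.081,0],
    [0,-0.0015,0,0.083,0],
    [0,-0.0015,0,0.083,0],
    [0,-0.0015,0,0.083,0]
  ]
}}

```text
clock: 8.4
tool_pos: [0.438, 0.0668, 0.1536]
orientation: [-180.0, -0.0, -6.2]
force: [-0.2, -0.2, -8.2]
opening: 0.022
```

Emit:
{"fn": "play_rows", "kwargs": {
  "series": [
    [0,0,0,0.001,0],
    [0,0,0,0.002,0],
    [0,0,0,0.0025,0],
    [0,0,0,0.0025,0],
    [0,0,0,0.0025,0]
  ]
}}

```text
clock: 8.9
tool_pos: [0.4375, 0.0667, 0.1507]
orientation: [-180.0, 0.0, -6.2]
force: [-4.7, 3.0, -4.5]
opening: 0.0219
```

```bash
python3 m.py 5
```

```text
8.9 [0.43753203 0.06669391 0.15070089] [-1.79993033e+02  1.82630481e-02 -6.19138220e+00] 0.021902630772927246
```

View pics/s5.png

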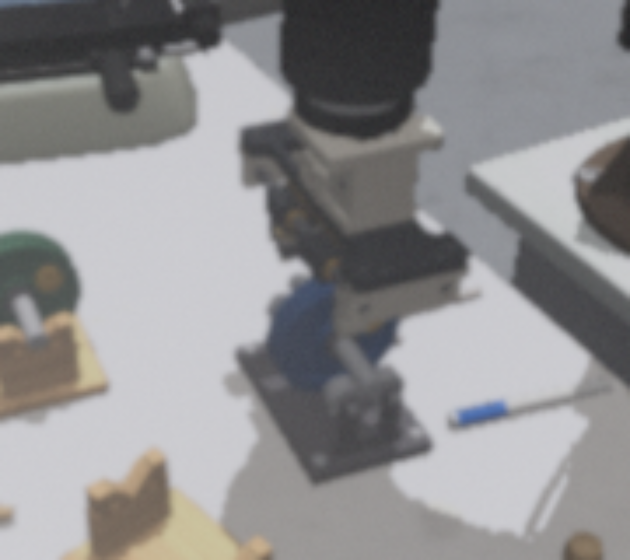

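View pics/w5.png

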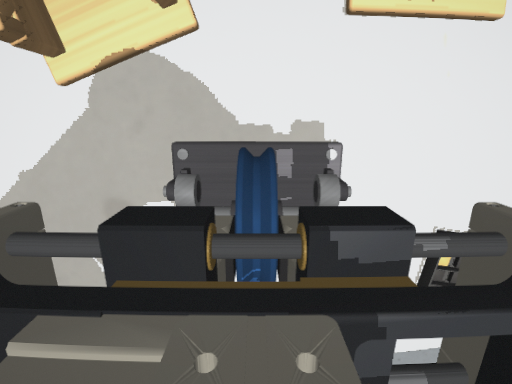

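Contact on the +x rollers, with −4.7 N in x. I'll shift 1 mm toward −x and settle a little lower.

Emit:
{"fn": "play_rows", "kwargs": {
  "series": [
    [0,-0.001,0,0.0,0],
    [0,-0.0015,0,0.0005,0],
    [0,-0.0015,0,0.001,0],
    [0,-0.0015,0,0.001,0],
    [0,-0.0015,0,0.001,0]
  ]
}}

```text
clock: 9.55
tool_pos: [0.4364, 0.0667, 0.1497]
orientation: [180.0, -0.0, -6.2]
force: [-0.1, -0.5, -6.4]
opening: 0.0221
```

Emit:
{"fn": "play_rows", "kwargs": {
  "series": [
    [0,0,0,0.0005,0],
    [0,0,0,0.001,0],
    [0,0,0,0.0015,0],
    [0,0,0,0.0015,0],
    [0,0,0,0.0015,0]
  ]
}}

```text
clock: 10.05
tool_pos: [0.4365, 0.0667, 0.1494]
orientation: [180.0, -0.0, -6.2]
force: [-5.6, -2.0, 11.2]
opening: 0.022
```

Seated: +11 N upward at the expected height (TCP z 0.1494 m). I'll release now, then retreat straight up.

Emit:
{"fn": "play_rows", "kwargs": {
  "series": [
    [0,0,0,-0.0005,0],
    [30,0,0,-0.0005,0],
    [60,0,0,-0.0005,0],
    [100,0,0,-0.0005,0],
    [100,0,0,-0.0005,0],
    [100,0,0,-0.0005,0],
    [100,0,0,-0.0005,0],
    [100,0,0,-0.0005,0],
    [100,0,0,-0.0005,0],
    [100,0,0,-0.0005,0]
  ]
}}

```text
clock: 11.05
tool_pos: [0.4363, 0.0668, 0.1487]
orientation: [-180.0, -0.0, -6.2]
force: [-0.6, 0.3, 0.5]
opening: 0.0839
```

```bash
python3 m.py 6
```

```text
11.05 [0.43626106 0.0667523  0.1486589 ] [-1.79999255e+02 -6.75717327e-05 -6.18920835e+00] 0.08394854536095626
```

View pics/w6.png

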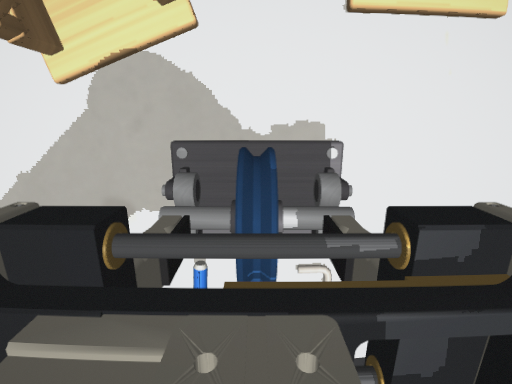

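The jaws are open, and the shaft (row ~218, columns 160–350) lies on the rollers with the disc midway between them. I'll retreat up, then sideways so the top camera can see.

Emit:
{"fn": "play_rows", "kwargs": {
  "series": [
    [100,0,0,-0.015,0],
    [100,0,0,-0.05,0],
    [100,0,0,-0.09,0],
    [100,0,0,-0.13,0],
    [100,0,0,-0.15,0],
    [100,0.01,-0.04,-0.15,0],
    [100,0.03,-0.08,-0.15,0],
    [100,0.05,-0.12,-0.15,0],
    [100,0.07,-0.16,-0.15,0],
    [100,0.09,-0.2,-0.15,0]
  ]
}}

```text
clock: 12.2
tool_pos: [0.548, 0.2574, 0.2986]
orientation: [-180.0, -0.0, -6.2]
force: [-0.3, -0.7, 0.4]
opening: 0.0877
```

Emit:
{"fn": "play_rows", "kwargs": {
  "series": [
    [100,0.02,-0.04,0,0],
    [100,0.04,-0.08,0,0],
    [100,0.05,-0.11,0,0],
    [100,0.05,-0.12,0,0],
    [100,0.05,-0.12,0,0],
    [100,0.05,-0.12,0,0],
    [100,0.05,-0.12,0,0],
    [100,0.05,-0.12,0,0],
    [100,0.05,-0.12,0,0],
    [100,0.05,-0.12,0,0]
  ]
}}

```text
clock: 13.2
tool_pos: [0.6099, 0.3694, 0.2992]
orientation: [-180.0, -0.0, -6.2]
force: [-0.3, -0.7, -0.5]
opening: 0.0878
```

Emit:
{"fn": "play_rows", "kwargs": {
  "series": [
    [100,0,0,0,0],
    [100,0,0,0,0],
    [100,0,0,0,0],
    [100,0,0,0,0],
    [100,0,0,0,0],
    [100,0,0,0,0],
    [100,0,0,0,0],
    [100,0,0,0,0],
    [100,0,0,0,0],
    [100,0,0,0,0]
  ]
}}

```text
clock: 14.2
tool_pos: [0.6099, 0.3698, 0.2987]
orientation: [-180.0, -0.0, -6.2]
force: [-0.8, 0.4, 0.1]
opening: 0.0879
```

Emit:
{"fn": "play_rows", "kwargs": {
  "series": [
    [100,0,0,0,0],
    [100,0,0,0,0],
    [100,0,0,0,0],
    [100,0,0,0,0],
    [100,0,0,0,0],
    [100,0,0,0,0],
    [100,0,0,0,0],
    [100,0,0,0,0],
    [100,0,0,0,0],
    [100,0,0,0,0]
  ]
}}

```text
clock: 15.2
tool_pos: [0.6099, 0.3698, 0.2987]
orientation: [180.0, -0.0, -6.2]
force: [0.2, 0.6, -0.7]
opening: 0.0877
```

Emit:
{"fn": "play_rows", "kwargs": {
  "series": [
    [100,0,0,0,0],
    [100,0,0,0,0],
    [100,0,0,0,0],
    [100,0,0,0,0],
    [100,0,0,0,0],
    [100,0,0,0,0],
    [100,0,0,0,0],
    [100,0,0,0,0],
    [100,0,0,0,0],
    [100,0,0,0,0]
  ]
}}

```text
clock: 16.2
tool_pos: [0.6099, 0.3698, 0.2987]
orientation: [-180.0, 0.0, -6.2]
force: [0.1, 0.4, -0.9]
opening: 0.0878
```

Emit:
{"fn": "play_rows", "kwargs": {
  "series": [
    [100,0,0,0,0],
    [100,0,0,0,0],
    [100,0,0,0,0],
    [100,0,0,0,0],
    [100,0,0,0,0],
    [100,0,0,0,0],
    [100,0,0,0,0],
    [100,0,0,0,0],
    [100,0,0,0,0],
    [100,0,0,0,0]
  ]
}}

```text
clock: 17.2
tool_pos: [0.6099, 0.3698, 0.2986]
orientation: [-180.0, 0.0, -6.2]
force: [0.1, 0.1, 0.1]
opening: 0.0875
```

```bash
python3 m.py 7
```

```text
17.2 [0.60992489 0.36981763 0.29864509] [-1.79999891e+02  9.73248217e-04 -6.18534303e+00] 0.08748720277359189
```

View pics/t7.png

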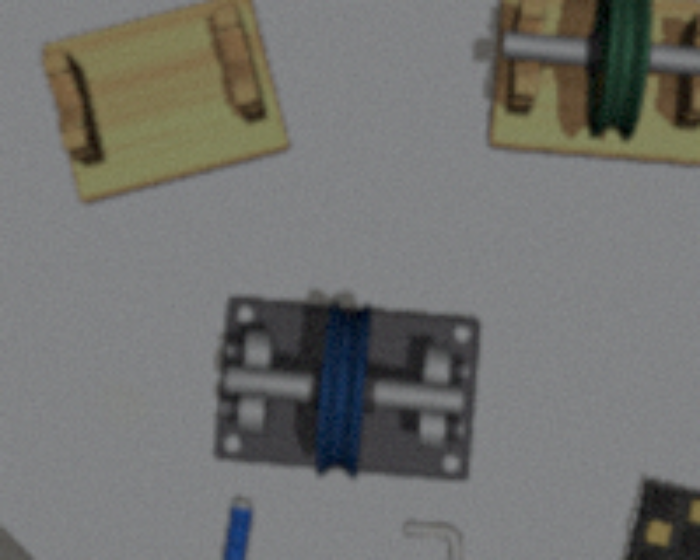

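View pics/s7.png

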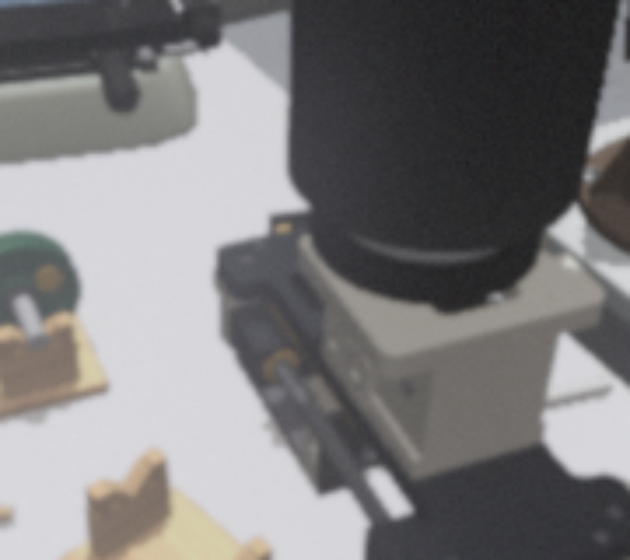

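Top view: the shaft spans both roller pairs and the disc is mid-stand at (343,388) in the crop. I'll move the arm out of the side camera's view to check the plug.

Emit:
{"fn": "play_rows", "kwargs": {
  "series": [
    [100,-0.03,-0.02,0,0],
    [100,-0.065,-0.042,0,0],
    [100,-0.1,-0.065,0,0],
    [100,-0.135,-0.088,0,0],
    [100,-0.17,-0.11,0,0],
    [100,-0.205,-0.13,0,0],
    [100,-0.24,-0.15,0,0],
    [100,-0.275,-0.17,0,0],
    [100,-0.3,-0.186,0,0],
    [100,-0.32,-0.2,0,0]
  ]
}}

```text
clock: 18.35
tool_pos: [0.3115, 0.6042, 0.2989]
orientation: [-180.0, 0.0, -6.1]
force: [-0.7, -0.0, -1.0]
opening: 0.088
```

Emit:
{"fn": "play_rows", "kwargs": {
  "series": [
    [100,0,0,0,0],
    [100,0,0,0,0],
    [100,0,0,0,0],
    [100,0,0,0,0],
    [100,0,0,0,0],
    [100,0,0,0,0],
    [100,0,0,0,0],
    [100,0,0,0,0],
    [100,0,0,0,0],
    [100,0,0,0,0]
  ]
}}

```text
clock: 19.35
tool_pos: [0.3133, 0.6031, 0.2987]
orientation: [180.0, -0.0, -6.2]
force: [-1.1, -0.3, -0.3]
opening: 0.0874
```

```bash
python3 m.py 8; python3 - <<'E'
from h import *
s,t,sd,o=pickle.load(open("all8.pkl","rb"))
cv2.imwrite("pics/s8b.png",cv2.resize(sd["frame"][150:250,250:350,::-1],None,fx=6,fy=6,interpolation=cv2.INTER_CUBIC))
P=cloud(t);S=cv2.cvtColor(t["frame"],cv2.COLOR_RGB2HSV)
H,S,V=[S[...,i].astype(int) for i in range(3)]
q=P[(np.hypot(P[...,0]-.439,P[...,1]-.0667)<.07)&(H>100)&(H<128)&(S>90)&(P[...,2]>.05)]
print(q.mean(0),q.min(0),q.max(0)); l=cv2.fitLine(q[:,:2].astype(np.float32),cv2.DIST_HUBER,0,.01,.01).ravel();print(np.degrees(np.arctan2(l[1],l[0])))
# expected plug location in side image for plug-down (both faces)
a=np.radians(-6.2);sh=np.array([-np.sin(a),np.cos(a),0]);rd=np.array([np.cos(a),np.sin(a),0]);c=np.array([.439,.0667,.0696])+.011*sh
for d in (-30,-15,0,15,30):
    print(d,proj(sd,[c+.0265*(np.sin(np.radians(d))*rd-np.cos(np.radians(d))*np.array([0,0,1]))]))
E
```

```text
19.35 [0.31333385 0.60311732 0.29866986] [ 1.79999237e+02 -3.75816078e-04 -6.18687469e+00] 0.08744571574688692
[0.44093422 0.06299507 0.22781523] [0.39574632 0.0418739  0.05167867] [0.48260513 0.08076312 0.93660667]
-9.724775
-30 [[301.36998283 203.09228975]]
-15 [[299.02550983 204.48369775]]
0 [[296.55247449 205.40439014]]
15 [[294.10948243 205.79331966]]
30 [[291.8551678  205.62118017]]
```

View pics/s8b.png

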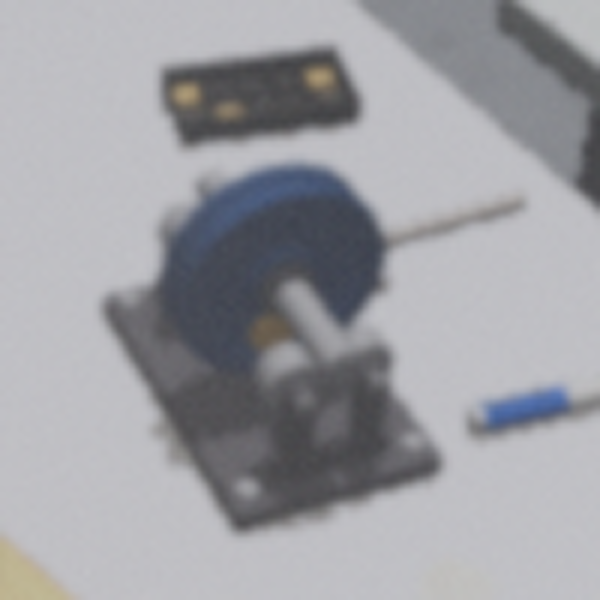

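Emit:
{"fn": "play_rows", "kwargs": {
  "series": [
    [100,0,0,0,0],
    [100,0,0,0,0],
    [100,0,0,0,0],
    [100,0,0,0,0],
    [100,0,0,0,0],
    [100,0,0,0,0],
    [100,0,0,0,0],
    [100,0,0,0,0],
    [100,0,0,0,0],
    [100,0,0,0,0]
  ]
}}

```text
clock: 20.5
tool_pos: [0.3133, 0.6031, 0.2987]
orientation: [-180.0, -0.0, -6.2]
force: [-0.5, -0.4, -0.2]
opening: 0.0874
```

Emit:
{"fn": "play_rows", "kwargs": {
  "series": [
    [100,0,0,0,0],
    [100,0,0,0,0],
    [100,0,0,0,0],
    [100,0,0,0,0],
    [100,0,0,0,0],
    [100,0,0,0,0],
    [100,0,0,0,0],
    [100,0,0,0,0],
    [100,0,0,0,0],
    [100,0,0,0,0]
  ]
}}

```text
clock: 21.5
tool_pos: [0.3133, 0.6031, 0.2987]
orientation: [180.0, 0.0, -6.2]
force: [0.8, -1.2, -0.4]
opening: 0.0875
```

```bash
python3 m.py 9; python3 - <<'E'
from h import *
a=np.radians(-6.2);sh=np.array([-np.sin(a),np.cos(a),0]);rd=np.array([np.cos(a),np.sin(a),0]);c=np.array([.439,.0667,.0696])+.011*sh
for k in (8,9):
    s,t,sd,o=pickle.load(open(f"all{k}.pkl","rb"))
    hsv=cv2.cvtColor(sd["frame"],cv2.COLOR_RGB2HSV)
    m=np.zeros(hsv.shape[:2],np.uint8); R=np.s_[192:218,280:308]
    m[R]=((hsv[R][...,0]<28)&(hsv[R][...,1]>60))
    ys,xs=np.nonzero(m); 
    p=cv2.undistortPoints(np.stack([xs,ys],-1).reshape(-1,1,2).astype(float),sd["mtx"],sd["D"]).reshape(-1,2)
    Ti=np.linalg.inv(sd["camera_from_world"]); d=np.c_[p[:,0],-p[:,1],-np.ones(len(p))]@Ti[:3,:3].T; oo=Ti[:3,3]
    X=oo+d*(((c-oo)@sh)/(d@sh))[:,None]-c
    u=X@rd; print(k,len(u),"plug px u",u.min().round(4),u.max().round(4),"z",X[:,2].min().round(4),X[:,2].max().round(4))
    P=cloud(t);S=cv2.cvtColor(t["frame"],cv2.COLOR_RGB2HSV); H,S,V=[S[...,i].astype(int) for i in range(3)]
    q=P[(np.hypot(P[...,0]-.439,P[...,1]-.0667)<.06)&(H>95)&(H<130)&(S>80)&(P[...,2]>.085)&(P[...,2]<.13)]
    l=cv2.fitLine(q[:,:2].astype(np.float32),cv2.DIST_HUBER,0,.01,.01).ravel();print(len(q),np.median(q,0),np.percentile(q[:,2],99),np.degrees(np.arctan2(l[1],l[0])))
    w=P[(np.hypot(P[...,0]-.439,P[...,1]-.0667)<.08)&(S<60)&(P[...,2]>.066)&(P[...,2]<.09)]; kk=(w-[.439,.0667,0])@sh; uu=(w-[.439,.0667,0])@rd
    f=abs(uu)<.009; print("shaft",f.sum(),kk[f].min(),kk[f].max(),"u by end",np.median(uu[f&(kk>.02)]),np.median(uu[f&(kk<-.02)]),"z",np.median(w[f&(kk>.02),2]),np.median(w[f&(kk<-.02),2]))
    g=P[(np.hypot(P[...,0]-.62,P[...,1]+.09)<.085)&(H>50)&(H<95)&(S>70)&(P[...,2]>.085)];print("green",g.mean(0))
E
```

```text
21.5 [0.31334866 0.60310824 0.29865404] [ 1.79998649e+02  1.35665894e-03 -6.18662214e+00] 0.08747315357708406
8 7 plug px u 0.0045 0.0101 z -0.0262 -0.0194
531 [0.43926258 0.06675067 0.11004704] 0.11894195260136628 -6.2348123
shaft 469 -0.06456097848284152 0.06472738428416255 u by end -0.00041458556867132013 -0.0008240741041511847 z 0.07628100560547468 0.07605728886302521
green [ 0.61754024 -0.08992106  0.10501329]
9 9 plug px u 0.0017 0.0103 z -0.0262 -0.0185
527 [0.4391142  0.06674003 0.11016592] 0.11946664068228194 -6.2481666
shaft 471 -0.06448774181582187 0.06506503131260057 u by end -0.0005141235880066474 -0.0007879222211409518 z 0.07642592896445655 0.07616643831881087
green [ 0.61741904 -0.08977097  0.10493955]
```

```bash
python3 - <<'E'
from h import *
a,b=[pickle.load(open(f"all{k}.pkl","rb"))[2]["frame"][165:225,270:325].astype(int) for k in (8,9)]
print("mean abs diff",abs(a-b).mean())
from plant import close_job
print(close_job())
E
```

```text
mean abs diff 1.2316161616161616
the job is handed in; nothing more can be done
None
```

The blue pulley is lying on the four rollers with its brass plug at the bottom, and I handed the job in at about 21.6 s. I lifted it 60 mm out of its cradle, carried it to the stand, lowered it until the rollers took the load and let go. The arm then moved well clear.

My last checks, from the top and side cameras:

- **Seat:** the disc is within about 1 mm of the seat point and the shaft ends are even about the middle. Shaft direction is -6.2°, matching the stand. The shaft's top read about 76 mm at both ends against the expected 77.6 mm, which is within the calibration error.
- **Plug and rest:** the visible edge of the plug is where it should be for plug-down (10.3 mm to the side, about 11 mm expected). The roller hides part of the plug, so I could only confirm the angle to roughly 5°. Two side pictures taken 2.15 s apart showed no visible motion, only noise.
- **Green pulley:** its measured position did not change.
- **One thing during placing:** on first contact the shaft pressed lightly on the +x rollers with about 5 N sideways. I shifted 1.5 mm toward -x and lowered again. The final seating push was about 11 N upward with up to 6 N sideways before release.

No check failed or disagreed in its final form. One early disc-angle fit gave -9.7°, but stray depth points had spoiled it. With those filtered out it gave -6.2° both times.

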